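# Find the empty crate cell by touch and pack the stoneware dish

## Robot

A 6-joint arm with a two-finger parallel gripper is mounted at the origin on the work surface. World frame = base frame: x ahead of the robot, y to its left, z up, the work surface at z = 0. Lengths are in m, angles in degrees, forces in N, time in s.
With the tool pointing down it reaches from about 0.35 to 0.875 m from the base axis. Payload 4.2 kg.
Tool frame: the origin (TCP) lies midway between the tips of the shut fingers; the grasp point (between the pads) lies 19 mm behind it; z points along the fingers, y is the direction in which the jaws open and shut (so a half turn about z gives the same grasp; the last joint's range is limited). The gripper opens to 87 mm and grips with 3 to 60 N. Pads are 19 mm wide; open, the fingers measure 117 mm over their backs; the gripper's body (75 mm by 190 mm) begins 51 mm behind the grasp point.
Start: joints at [80.879, 22.042, 0.453, 0, -68.411, -14.817], TCP at [0.254, 0.571, 0.223] pointing down, gripper open.
Joint ranges: [-179.83, 179.83], [-69.29, 118.12], [-61.27, 80.66], [-181.25, 117.63], [-171.15, -9.14], [-177.46, 177.46]. Speed limits (degrees/s): [159.86, 159.86, 180, 180, 180, 180].

## Interface

Orientations are given as a 3x3 rotation matrix whose columns are the frame's x, y, z axes.
In Python, from station import r gives the robot as it stands.
- The arm moves only by the tool carry_out, never from a script. Its argument "steps" is a list of rows, each a list of 2 entries, a list of its own where there are three numbers: the shift along the tool's x, y, z in cm, then the turn about the tool's z in degrees. In form: [[[x, y, z], twist], ...]. A call has 1 to 20 rows; each row is the pose to reach, as a shift and turn from the pose measured when the call began, along the tool's axes at that moment; what a row does not reach only later rows make up. A row lasts 1/10 s, in which the tool goes at most 50 mm and 8.59 degrees, less where a joint would pass 70% of its speed; a pose out of reach is approached as far as the arm can. A call with a gripper value outside its range is refused whole. "gripper" is the gripper's target within -1 to 1 (fully open at 1, half-way at 0, shut at -1), set as the call begins (left out, the last holds). The fingers move at their own pace and stop on an object; the grip force is fixed at half the most. Time passes only in rows, so rows that repeat a pose let the fingers close. It gives the time, the measured TCP pose, the force and the opening at its end, in the units of the state.
- r.sense(): the state, without advancing time (a new reading comes with each control period).
- r.capture(name): name is "scene" or "top" or "wrist"; returns the picture (384x512x3 uint8, red, green, blue); there is no depth.
- r.calibration(name): a dict with "camera_matrix" (3x3 intrinsics, pixels), "D" ([k1, k2, p1, p2, k3] as OpenCV has them; the pictures are not rectified), "world_from_camera" (4x4, takes a point from camera to world coordinates). Camera axes: x right, y up, looking along -z (the intrinsics and any distortion apply to the point x, -y, -z); pixel columns grow to the right and rows downward; lengths in m; the calibration is good to about 2 mm. A picture is of the moment at which its call begins: read the wrist's pose just before it. calibration takes no time and is no camera call; for the wrist camera it gives the pose at the moment of the call.
- r.finish_job(): hands the job in, once; it reports no verdict.
Trained networks look in the newest picture that a camera, given by its name, has taken for a name from the list of things; names that differ only in an ending like _2 or _b are one class to them, and where a whole thing is asked for, a point or a joint stands for the part that bears it (a point fixed in the world has none). Each returns a list of dicts, best first, with "confidence" (0 to 1); they miss things now and then, are a little off and sometimes report something else, mostly with a low value. They report only what shows in the picture. A call takes as long as a camera call. They do not tell look-alikes from the thing itself.
- r.cut_out(camera, target): "pixels" (384x512 bool, what is visible of it).
- r.place_of(camera, target): "centre" ([x, y, z] in m, in world coordinates, good to about 4 mm: a listed point, or the origin of a listed thing).
The state is a dict: "time_s": time; "joints": joint angles; "joint_velocities": joint speeds; "effort": joint torques, N m; "tcp_pos": TCP position; "ee_rot": TCP orientation; "wrist_force": force on the tool from outside, world axes, zero at the start; "moment": the same for the moment, N m; "gripper_width": opening from 0.0 (shut) to 1.0 (fully open).
Only numpy, scipy, OpenCV 4.12 (cv2) and the standard library are available. Lean on these libraries where they do the work, as an engineer would, in place of code of your own. Each camera call takes 0.05 s, during which the arm holds its last target. There are 200 camera calls.

## Task

Three of the four covered cells of the white packing crate are full: with the covers on, press the orange feelers down to find the empty cell, the one whose feeler goes all the way, and leave the other covers on. Lift the empty cell's cover by its handle onto the green mat, gently set the brown lidded dish upright in that cell, lengthways, and put the cover back so that it lies flush on the crate. Do not drop the dish, or push the cups, bowl, teapot and jar about.

Things in the scene. Friction and masses are not known exactly. Their poses are not given: they have to be found in the camera images.
- crate: white opaque packing crate, fixed, 144 x 392 x 96 mm high; origin: centre of underside, y along its row of four cells, z up. Partitions 10 mm, front and back walls 6 mm, ends 5 mm, all 96 mm high; floor 6 mm. Three cells hold a dish like the loose one; one (any, unknown) is empty, with a 2 mm cork liner fixed on its floor. Inside cannot be seen while covers are on.
- cell0 (a point): centre of the floor of cell 0, 90 mm below the rim; cell 132 mm along crate x, 88 mm along crate y; 98 mm pitch, cell 0 at the -y end; axes as the crate
- cell1 (a point): centre of the floor of cell 1, 90 mm below the rim; cell 132 mm along crate x, 88 mm along crate y; 98 mm pitch, cell 0 at the -y end; axes as the crate
- cell2 (a point): centre of the floor of cell 2, 90 mm below the rim; cell 132 mm along crate x, 88 mm along crate y; 98 mm pitch, cell 0 at the -y end; axes as the crate
- cell3 (a point): centre of the floor of cell 3, 90 mm below the rim; cell 132 mm along crate x, 88 mm along crate y; 98 mm pitch, cell 0 at the -y end; axes as the crate
- cover0_grip (a point): centre of the black bar handle (50 long in x, 14 thick in y, 34 mm high) of cell 0's loose blue cover; axes as the crate when seated. Plate 142 x 92 x 6 mm, its centre 27 mm to +x, its underside 23 mm below this point; a 123 x 79 mm skirt reaches 30 mm below the plate, into the cell; off the crate it stands on the skirt. 0.3 kg. Seated: this point 119 mm above the crate's underside
- feeler0 (a joint): how far cover 0's upright feeler rod (orange cap 18 mm across) is pushed down, 0 to 0.024 m. Axis 65 mm to +x of the handle point; cap top, when up, 19 mm above the handle point. 1.2 N friction; stays where left; foot never passes the skirt's edge. A dish stops it after about 6 mm; over the empty cell it goes all the way; seating the cover over a dish pushes it up again
- cover1_grip (a point): centre of the black bar handle (50 long in x, 14 thick in y, 34 mm high) of cell 1's loose blue cover; axes as the crate when seated. Plate 142 x 92 x 6 mm, its centre 27 mm to +x, its underside 23 mm below this point; a 123 x 79 mm skirt reaches 30 mm below the plate, into the cell; off the crate it stands on the skirt. 0.3 kg. Seated: this point 119 mm above the crate's underside
- feeler1 (a joint): how far cover 1's upright feeler rod (orange cap 18 mm across) is pushed down, 0 to 0.024 m. Axis 65 mm to +x of the handle point; cap top, when up, 19 mm above the handle point. 1.2 N friction; stays where left; foot never passes the skirt's edge. A dish stops it after about 6 mm; over the empty cell it goes all the way; seating the cover over a dish pushes it up again
- cover2_grip (a point): centre of the black bar handle (50 long in x, 14 thick in y, 34 mm high) of cell 2's loose blue cover; axes as the crate when seated. Plate 142 x 92 x 6 mm, its centre 27 mm to +x, its underside 23 mm below this point; a 123 x 79 mm skirt reaches 30 mm below the plate, into the cell; off the crate it stands on the skirt. 0.3 kg. Seated: this point 119 mm above the crate's underside
- feeler2 (a joint): how far cover 2's upright feeler rod (orange cap 18 mm across) is pushed down, 0 to 0.024 m. Axis 65 mm to +x of the handle point; cap top, when up, 19 mm above the handle point. 1.2 N friction; stays where left; foot never passes the skirt's edge. A dish stops it after about 6 mm; over the empty cell it goes all the way; seating the cover over a dish pushes it up again
- cover3_grip (a point): centre of the black bar handle (50 long in x, 14 thick in y, 34 mm high) of cell 3's loose blue cover; axes as the crate when seated. Plate 142 x 92 x 6 mm, its centre 27 mm to +x, its underside 23 mm below this point; a 123 x 79 mm skirt reaches 30 mm below the plate, into the cell; off the crate it stands on the skirt. 0.3 kg. Seated: this point 119 mm above the crate's underside
- feeler3 (a joint): how far cover 3's upright feeler rod (orange cap 18 mm across) is pushed down, 0 to 0.024 m. Axis 65 mm to +x of the handle point; cap top, when up, 19 mm above the handle point. 1.2 N friction; stays where left; foot never passes the skirt's edge. A dish stops it after about 6 mm; over the empty cell it goes all the way; seating the cover over a dish pushes it up again
- dish_grip (a point): centre of the upright bar grip on top of the loose brown lidded stoneware dish (one rigid piece, about 0.4 kg). Axes: x along the dish, z up. Grip 76 mm long along x, 18 mm thick in y, 34 mm high; this point is 67 mm above the underside, 15 mm above the body's flat top. Body 112 x 64 x 52 mm, whole dish 84 mm high
- dish: the same dish, origin at the centre of its underside, x along its length, z up
- mat_top (a point): centre of the top of the thin green mat, fixed, 180 x 130 mm, top 4 mm above the bench, x along its length; it starts clear. The dish and the mat lie at opposite ends of the crate, either way round
- cup_tan: bystander: tan tea cup, 72 mm across, 75 mm high, origin under its centre
- cup_cream: bystander: cream tea cup, 66 mm across, 65 mm high, origin under its centre
- bowl: bystander: tan bowl, 110 mm across, 50 mm high, origin under its centre
- teapot: bystander: olive teapot, 100 mm body, 160 mm over spout and handle, 87 mm high, origin under its centre
- jar: bystander: cream jar with wooden cap, 70 mm across, 90 mm high, origin under its centre
There are look-alikes about, which are no part of the job. Leave any pink look-alike of the part that bears cover3_grip alone.

How it is judged:
By the outcome, as a careful person would: the job done as asked, in the order asked, and still so for the second after the job is handed in, with the robot touching nothing.
It also fails if it takes over 72 s, if anything falls off the work surface, if the arm or the gripper's body presses on something with over 40 N, if the wrist force passes 120 N, or if a joint passes its speed limit or range.

## Working session

There is one attempt and no reset: what is moved stays moved. The work goes in short steps, Python scripts to look and compute and a tool call to move; the robot and the scene stay as the last step left them, time stands still between calls to the robot, and variables do not carry over. Pictures are saved under pics/ and viewed, about 8 in all and at most 12, crops included, and the job is handed in when it is done.

Besides the shell and the picture viewer there is one more tool, called after "Request:" as a command line: name --argument value ..., lists and objects as JSON in quotes. carry_out: Moves the arm, as the interface text tells. Its arguments: {"type":"object","properties":{"steps":{"type":"array","items":{"type":"array"}},"gripper":{"type":"number"}},"required":["steps"]}

```bash
mkdir -p pics; ls
python3 - <<'E'
from station import r
import cv2,numpy as np
s=r.sense(); print({k:np.round(v,3).tolist() for k,v in s.items()})
a=r.capture("scene"); b=r.capture("top")
cv2.imwrite("pics/s.png",cv2.cvtColor(np.hstack([a,b])[:,:,::-1].copy()[:,:,::-1],cv2.COLOR_RGB2BGR)) 
cv2.imwrite("pics/t.png",cv2.resize(b[:,:,::-1],(800,600)));cv2.imwrite("pics/s1.png",cv2.resize(a[:,:,::-1],(800,600)))
for n in ["crate","cover0_grip","cover1_grip","cover2_grip","cover3_grip","dish_grip","dish","mat_top","cup_tan","cup_cream","bowl","teapot","jar","feeler0"]:
    for c in ["top","scene"]:
        print(n,c,[(np.round(d["centre"],3).tolist(),round(d["confidence"],2)) for d in r.place_of(c,n)[:6]])
print(r.sense()["time_s"])
E
```

```text
pics
{'time_s': 0.0, 'joints': [80.878, 22.092, 0.38, -0.026, -68.409, -14.814], 'joint_velocities': [-0.014, -0.055, -0.03, 0.017, 0.017, -0.025], 'effort': [-0.0, -39.067, 18.74, 4.22, 0.011, -0.0], 'tcp_pos': [0.253, 0.571, 0.221], 'ee_rot': [[0.914, -0.406, -0.001], [-0.406, -0.914, -0.002], [0.0, 0.002, -1.0]], 'wrist_force': [0.265, 0.595, 0.082], 'moment': [0.012, -0.065, 0.07], 'gripper_width': 0.999}
crate top [([0.578, -0.006, -0.004], 0.74)]
crate scene [([0.577, -0.007, -0.004], 0.8)]
cover0_grip top [([0.568, -0.157, 0.117], 0.57)]
cover0_grip scene [([0.566, -0.155, 0.122], 0.88)]
cover1_grip top [([0.555, -0.058, 0.121], 0.94)]
cover1_grip scene [([0.555, -0.059, 0.118], 0.67)]
cover2_grip top [([0.547, 0.038, 0.121], 0.83)]
cover2_grip scene [([0.544, 0.04, 0.117], 0.64)]
cover3_grip top [([0.249, -0.217, 0.054], 0.95), ([0.537, 0.141, 0.115], 0.74)]
cover3_grip scene [([0.248, -0.218, 0.053], 0.81), ([0.538, 0.138, 0.119], 0.62)]
dish_grip top [([0.487, -0.338, 0.005], 0.66), ([0.487, 0.325, 0.064], 0.56), ([0.422, 0.059, 0.001], 0.45)]
dish_grip scene [([0.492, 0.33
[... 337 characters left out ...]
ene [([0.429, 0.058, 0.001], 0.77)]
cup_cream top [([0.428, -0.114, 0.003], 0.96)]
cup_cream scene [([0.426, -0.111, 0.002], 0.96)]
bowl top [([0.677, -0.322, 0.003], 0.75), ([0.545, 0.037, 0.118], 0.72)]
bowl scene [([0.677, -0.321, -0.002], 0.91)]
teapot top [([0.67, 0.33, -0.003], 0.86), ([0.426, 0.062, -0.0], 0.28)]
teapot scene [([0.67, 0.33, 0.002], 0.97), ([0.486, -0.337, 0.008], 0.53)]
jar top [([0.755, 0.024, -0.0], 0.69)]
jar scene [([0.762, 0.023, 0.002], 0.88)]Traceback (most recent call last):
  File "<stdin>", line 9, in <module>
ValueError: it knows: bowl, cell, cover0_grip, cover1_grip, cover2_grip, cover3_grip, crate, cup_cream, cup_tan, dish, dish_grip, jar, mat_top, teapot
```

View pics/t.png

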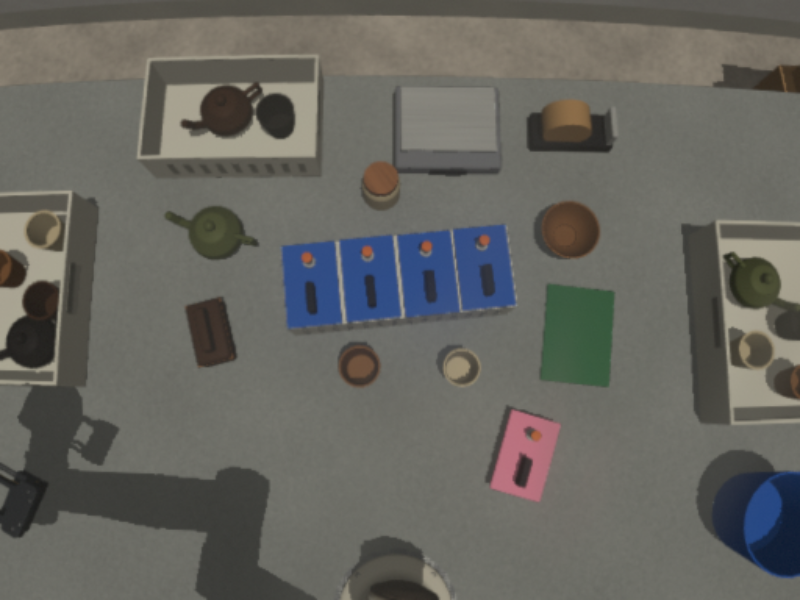

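View pics/s1.png

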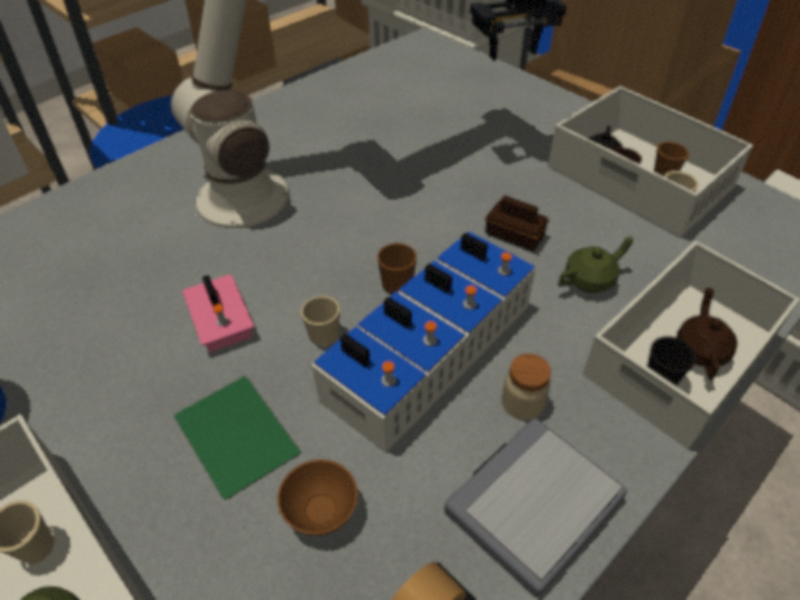

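The top view (800x600) shows the crate with blue covers at px (285–515, 225–330), feelers on its far (+x) side, the dish at (210,332), the mat at (578,335), and the pink look-alike at (525,455). The scene view agrees. The detections give a crate yaw of about 5.6°.

```bash
cat > h.py <<'E'
from station import r
import numpy as np
YAW=5.6
def delta(p,yaw=None):
    s=r.sense(); R=np.array(s["ee_rot"]); t=np.array(s["tcp_pos"])
    cur=np.degrees(np.arctan2(R[1,0],R[0,0])); 
    print("t",round(s["time_s"],2),"tcp",np.round(t,4),"yaw",round(cur,2),"F",np.round(s["wrist_force"],2),"w",round(s["gripper_width"],3),"tilt",np.round(R[:2,2],4))
    d=R.T@(np.array(p)-t)*100
    print("delta cm",np.round(d,2),"twist",None if yaw is None else round(-((yaw-cur+90)%180-90),2))
def ax(yaw=YAW):
    c,s=np.cos(np.radians(yaw)),np.sin(np.radians(yaw)); return np.array([c,s]),np.array([-s,c])
M=np.array([0.5515,-0.0087])
def grip(i): return M+(i-1.5)*.098*ax()[1]
def cap(i): return grip(i)+.065*ax()[0]
E
python3 - <<'E'
from h import *
for i in range(4): print(i,grip(i).round(4),cap(i).round(4))
delta([*cap(3),0.2],YAW)
E
```

```text
0 [ 0.5658 -0.155 ] [ 0.6305 -0.1487]
1 [ 0.5563 -0.0575] [ 0.621  -0.0511]
2 [0.5467 0.0401] [0.6114 0.0464]
3 [0.5372 0.1376] [0.6018 0.1439]
t 1.4 tcp [0.2536 0.5712 0.2225] yaw -23.94 F [-0.57 -0.33  0.08] w 0.996 tilt [-0.  0.]
delta cm [49.17 24.92  2.25] twist -29.54
```

Request:
carry_out --steps '[[[49.2,24.9,2.2],-29.5],[[49.2,24.9,2.2],-29.5],[[49.2,24.9,2.2],-29.5],[[49.2,24.9,2.2],-29.5],[[49.2,24.9,2.2],-29.5],[[49.2,24.9,2.2],-29.5],[[49.2,24.9,2.2],-29.5],[[49.2,24.9,2.2],-29.5],[[49.2,24.9,2.2],-29.5],[[49.2,24.9,2.2],-29.5],[[49.2,24.9,2.2],-29.5],[[49.2,24.9,2.2],-29.5],[[49.2,24.9,2.2],-29.5],[[49.2,24.9,2.2],-29.5],[[49.2,24.9,2.2],-29.5],[[49.2,24.9,2.2],-29.5]]' --gripper -1

```text
time_s: 3.0
tcp_pos: [0.6016, 0.1453, 0.201]
ee_rot: [[0.995, 0.099, 0.0], [0.099, -0.995, 0.0], [0.001, -0.0, -1.0]]
wrist_force: [-1.1, -0.6, -0.4]
gripper_width: 0.007
```

Run:
```python
from h import *
import cv2
a=r.capture("wrist"); cv2.imwrite("pics/w1.png",a[:,:,::-1])
for n in ["cover3_grip","crate"]:
    print(n,[(np.round(d["centre"],3).tolist(),round(d["confidence"],2)) for d in r.place_of("wrist",n)[:6]])
print(r.calibration("wrist"))
delta([*cap(3),0.145],YAW)
# project expected caps
C=r.calibration("wrist");W=np.linalg.inv(np.array(C["world_from_camera"]))
for i in range(4):
    for nm,p in (("cap",[*cap(i),.138]),("grip top",[*grip(i),.136])):
        q=W[:3,:3]@p+W[:3,3]; 
        print(i,nm,cv2.projectPoints(np.array([[q[0],-q[1],-q[2]]]),np.zeros(3),np.zeros(3),np.array(C["camera_matrix"]),np.array(C["D"]))[0].round(0).ravel())
```

```text
cover3_grip []
crate []
{'camera_matrix': array([[294.84824217,   0.        , 257.56816417],
       [  0.        , 294.84824217, 190.88415726],
       [  0.        ,   0.        ,   1.        ]]), 'D': array([-0.06529291,  0.        ,  0.        ,  0.        ,  0.        ]), 'world_from_camera': array([[ 9.94680015e-02,  9.57385723e-01,  2.71143310e-01,
         6.77581242e-01],
       [-9.95040749e-01,  9.56609757e-02,  2.72559271e-02,
         1.51471372e-01],
       [ 1.56601856e-04, -2.72509735e-01,  9.62153013e-01,
         3.62263929e-01],
       [ 0.00000000e+00,  0.00000000e+00,  0.00000000e+00,
         1.00000000e+00]])}
t 3.15 tcp [0.6019 0.1449 0.2008] yaw 5.65 F [ 0.09  0.22 -0.19] w 0.005 tilt [0.0003 0.0002]
delta cm [-0.01  0.09  5.58] twist 0.05
0 cap [587. 205.]
0 grip top [565. 269.]
1 cap [491. 206.]
1 grip top [473. 273.]
2 cap [378. 206.]
2 grip top [368. 275.]
3 cap [257. 206.]
3 grip top [257. 276.]
```

View pics/w1.png

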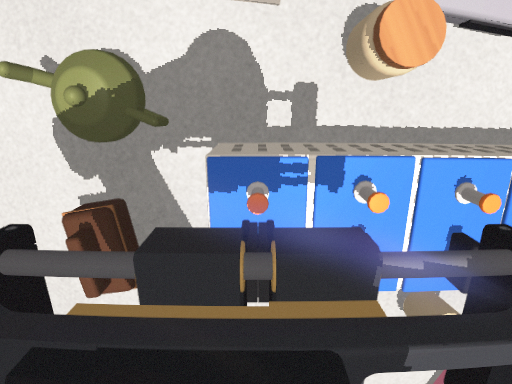

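The wrist view shows the caps at (258,203), (378,202) and (490,203). That is within about 3 px of prediction. The gripper body spans crate y. Next I press feeler 3.

Request:
carry_out --steps '[[[0.1,0.1,3],0],[[0.1,0.1,5.6],0],[[0.1,0.1,5.6],0],[[0.1,0.1,5.9],0],[[0.1,0.1,6.2],0],[[0.1,0.1,6.5],0],[[0.1,0.1,6.8],0],[[0.1,0.1,7.1],0],[[0.1,0.1,7.1],0]]'

```text
time_s: 4.05
tcp_pos: [0.6045, 0.1444, 0.1342]
ee_rot: [[0.995, 0.1, 0.005], [0.1, -0.995, 0.001], [0.005, -0.0, -1.0]]
wrist_force: [-3.5, 0.8, 14.2]
gripper_width: 0.006
```

Request:
carry_out --steps '[[[0,0,-2],0],[[-0.1,4.9,-2],0],[[-0.1,9.8,-2],0],[[-0.1,9.8,-2],0],[[-0.1,9.8,-0.6],0],[[-0.1,9.8,-0.6],0],[[-0.1,9.8,-0.3],0],[[-0.1,9.8,0],0],[[-0.1,9.8,0.3],0],[[-0.1,9.8,0.5],0],[[-0.1,9.8,0.5],0]]'

```text
time_s: 5.15
tcp_pos: [0.6148, 0.0472, 0.1341]
ee_rot: [[0.995, 0.102, 0.011], [0.102, -0.995, 0.0], [0.01, 0.001, -1.0]]
wrist_force: [-5.9, -0.0, 16.7]
gripper_width: 0.004
```

Request:
carry_out --steps '[[[0,0,-2],0],[[-0.2,4.9,-2],0],[[-0.2,9.8,-2],0],[[-0.2,9.8,-2],0],[[-0.2,9.8,-0.6],0],[[-0.2,9.8,-0.6],0],[[-0.2,9.8,-0.3],0],[[-0.2,9.8,0],0],[[-0.2,9.8,0.3],0],[[-0.2,9.8,0.5],0],[[-0.2,9.8,0.5],0]]'

```text
time_s: 6.25
tcp_pos: [0.6242, -0.0499, 0.1342]
ee_rot: [[0.994, 0.105, 0.015], [0.105, -0.994, -0.001], [0.015, 0.002, -1.0]]
wrist_force: [-6.0, 1.3, 16.4]
gripper_width: 0.004
```

Request:
carry_out --steps '[[[0,0,-2],0],[[-0.3,4.9,-2],0],[[-0.3,9.8,-2],0],[[-0.3,9.8,-2],0],[[-0.3,9.8,-0.6],0],[[-0.3,9.8,-0.6],0],[[-0.3,9.8,-0.3],0],[[-0.3,9.8,0],0],[[-0.3,9.8,0.3],0],[[-0.3,9.8,0.5],0],[[-0.3,9.8,0.5],0]]'

```text
time_s: 7.35
tcp_pos: [0.6317, -0.1474, 0.1291]
ee_rot: [[0.994, 0.105, 0.015], [0.105, -0.994, -0.001], [0.015, 0.002, -1.0]]
wrist_force: [-0.6, -0.2, -0.5]
gripper_width: 0.006
```

Request:
carry_out --steps '[[[0,-0.1,0.5],0],[[0,-0.1,1.0],0],[[0,-0.1,1.4],0],[[0,-0.1,1.7],0],[[0,-0.1,1.7],0]]'

```text
time_s: 7.85
tcp_pos: [0.6323, -0.1465, 0.1144]
ee_rot: [[0.994, 0.106, 0.017], [0.106, -0.994, -0.002], [0.016, 0.004, -1.0]]
wrist_force: [-3.0, 1.0, 9.2]
gripper_width: 0.009
```

Request:
carry_out --steps '[[[0,0,-3],0],[[0,0.1,-5.5],0.4],[[-3,0.1,-5.5],0.4],[[-6.6,0.1,-5.5],0.4],[[-6.6,0.1,-5.5],0.4],[[-6.6,0.1,-5.5],0.4],[[-6.6,0.1,-5.5],0.4]]' --gripper 0

```text
time_s: 8.55
tcp_pos: [0.5667, -0.1545, 0.1683]
ee_rot: [[0.995, 0.099, 0.017], [0.099, -0.995, -0.002], [0.017, 0.004, -1.0]]
wrist_force: [-0.3, -0.8, 0.3]
gripper_width: 0.48
```

Run:
```python
from h import *
import cv2
a=r.capture("wrist"); cv2.imwrite("pics/w2.png",a[:,:,::-1])
delta([*(grip(0)+[.0015,0]),0.106],YAW)
```

```text
t 8.6 tcp [ 0.5668 -0.1544  0.1681] yaw 5.71 F [ 0.21 -0.2  -0.22] w 0.485 tilt [ 0.0171 -0.0018]
delta cm [-0.05  0.05  6.21] twist 0.11
```

View pics/w2.png

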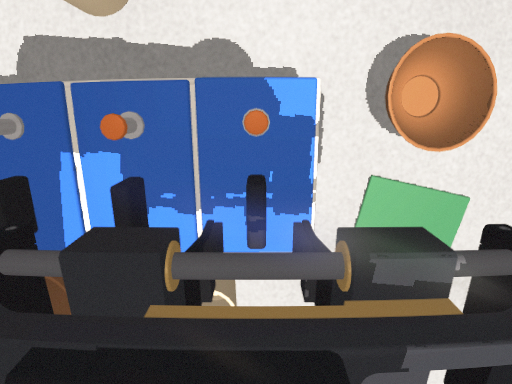

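The picture shows feeler 0's cap (256,122) fully down, and the handle (256,210) centred between the jaws. Next is the grasp.

Request:
carry_out --steps '[[[-0.1,0,3],0],[[-0.1,0,5.5],0],[[-0.1,0,6.2],0],[[-0.1,0,6.2],0],[[-0.1,0,6.2],0]]'

```text
time_s: 9.1
tcp_pos: [0.5681, -0.1547, 0.107]
ee_rot: [[0.995, 0.1, 0.019], [0.1, -0.995, -0.002], [0.018, 0.004, -1.0]]
wrist_force: [-0.7, 0.3, 0.6]
gripper_width: 0.5
```

Request:
carry_out --steps '[[[0,0,0],0],[[0,0,0],0],[[0,0,0],0],[[0,0,0],0],[[0,0,0],0],[[0,0,0],0]]' --gripper -1

```text
time_s: 9.7
tcp_pos: [0.5681, -0.1544, 0.1073]
ee_rot: [[0.995, 0.1, 0.019], [0.1, -0.995, -0.002], [0.019, 0.004, -1.0]]
wrist_force: [-0.7, 1.4, 3.0]
gripper_width: 0.16
```

Request:
carry_out --steps '[[[0,0,-1],0],[[0,0,-2],0],[[0.1,0,-4],0],[[0.1,0,-6.5],0],[[0.1,0,-6.5],0],[[-1,2,-6.5],0],[[-4,5.5,-6.5],0],[[-7,9,-6.5],0],[[-9.5,13,-6.5],0],[[-12.4,17.4,-6.5],0],[[-12.4,17.4,-6.5],0],[[-12.4,17.4,-3],0],[[-12.4,17.4,0.5],0],[[-12.4,17.4,3],0],[[-12.4,17.4,4.5],0],[[-12.4,17.4,5.2],0],[[-12.4,17.4,5.2],0]]'

```text
time_s: 11.4
tcp_pos: [0.4624, -0.3396, 0.0523]
ee_rot: [[0.995, 0.1, 0.016], [0.1, -0.995, -0.001], [0.016, 0.002, -1.0]]
wrist_force: [0.2, -0.1, -2.5]
gripper_width: 0.159
```

Request:
carry_out --steps '[[[0,0,0.3],0],[[0,0,0.5],0],[[0,0,0.7],0],[[0,0,0.8],0],[[0,0,0.8],0]]'

```text
time_s: 11.9
tcp_pos: [0.463, -0.3399, 0.0454]
ee_rot: [[0.995, 0.101, 0.018], [0.101, -0.995, -0.002], [0.017, 0.003, -1.0]]
wrist_force: [-1.8, 0.8, 2.3]
gripper_width: 0.158
```

Request:
carry_out --steps '[[[0,0,0],0],[[0,0,0],0],[[0,0,0],0],[[0,0,0],0],[[0,0,-3],0],[[0,0,-7],0],[[0,0,-12],0],[[0,0,-15],0],[[0,0,-15],0]]' --gripper 0

```text
time_s: 12.8
tcp_pos: [0.463, -0.3411, 0.2012]
ee_rot: [[0.994, 0.101, 0.028], [0.102, -0.995, -0.007], [0.027, 0.01, -1.0]]
wrist_force: [-0.6, 0.0, 0.3]
gripper_width: 0.499
```

Run:
```python
from h import *
import cv2
a=r.capture("top"); cv2.imwrite("pics/t2.png",cv2.resize(a[70:300,80:420,::-1],(800,541),interpolation=cv2.INTER_CUBIC))
C=r.calibration("top");T=np.array(C["world_from_camera"]);K=np.array(C["camera_matrix"]);D=np.array(C["D"])
def ray(px,z):
    u=cv2.undistortPoints(np.array(px,float).reshape(-1,1,2),K,D).reshape(-1,2)
    d=np.c_[u[:,0],-u[:,1],-np.ones(len(u))]@T[:3,:3].T; o=T[:3,3]
    return (o+d*((z-o[2])/d[:,2:]))[:,:2]
print([(np.round(d["centre"],3).tolist(),round(d["confidence"],2)) for n in ("dish","dish_grip","cell") for d in r.place_of("top",n)[:3]])
m=max(r.cut_out("top","dish"),key=lambda d:d["confidence"]) 
for d in r.cut_out("top","dish")[:2]:
    ys,xs=np.nonzero(d["pixels"]); w=ray(np.c_[xs,ys],.05); c,sz,an=cv2.minAreaRect(w.astype(np.float32)*1000)
    print(d["confidence"],len(xs),c,sz,an)
m=a[...,0].astype(int)
delta([.49,.328,.2])
```

```text
[([0.489, 0.329, 0.001], 0.93), ([0.674, 0.328, -0.001], 0.36), ([0.486, 0.327, 0.067], 0.58), ([0.675, 0.332, 0.0], 0.48), ([0.595, -0.15, 0.007], 0.58)]
0.58 1030 (484.9690246582031, 322.2685852050781) (115.16010284423828, 71.74647521972656) 14.595672607421875
t 13.1 tcp [ 0.4596 -0.3393  0.1936] yaw 5.77 F [-0.05  0.87 -0.27] w 0.496 tilt [ 0.0144 -0.0002]
delta cm [  9.75 -66.08  -0.61] twist None
```

View pics/t2.png

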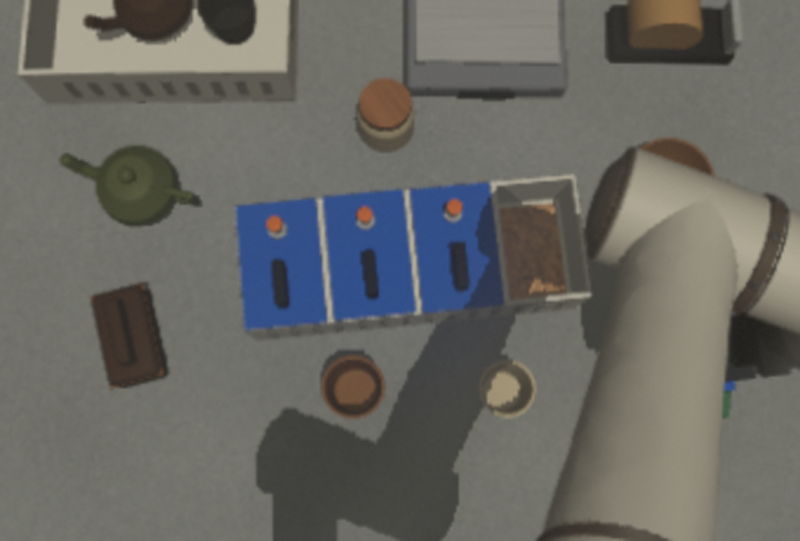

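Cell 0 is open and empty with its cork liner, at px (530,245). The dish is undisturbed at (128,335), with a yaw of about 12°.

Request:
carry_out --steps '[[[9.7,-66.1,-0.6],-6.2],[[9.7,-66.1,-0.6],-6.2],[[9.7,-66.1,-0.6],-6.2],[[9.7,-66.1,-0.6],-6.2],[[9.7,-66.1,-0.6],-6.2],[[9.7,-66.1,-0.6],-6.2],[[9.7,-66.1,-0.6],-6.2],[[9.7,-66.1,-0.6],-6.2],[[9.7,-66.1,-0.6],-6.2],[[9.7,-66.1,-0.6],-6.2],[[9.7,-66.1,-0.6],-6.2],[[9.7,-66.1,-0.6],-6.2],[[9.7,-66.1,-0.6],-6.2],[[9.7,-66.1,-0.6],-6.2],[[9.7,-66.1,-0.6],-6.2],[[9.7,-66.1,-0.6],-6.2],[[9.7,-66.1,-0.6],-6.2],[[9.7,-66.1,-0.6],-6.2]]' --gripper 0.2

```text
time_s: 14.9
tcp_pos: [0.4896, 0.3267, 0.2]
ee_rot: [[0.978, 0.206, 0.014], [0.206, -0.979, -0.0], [0.014, 0.003, -1.0]]
wrist_force: [0.7, -1.0, -0.4]
gripper_width: 0.601
```

Run:
```python
from h import *
import cv2
a=r.capture("wrist"); cv2.imwrite("pics/w3.png",a[:,:,::-1])
print([(np.round(d["centre"],3).tolist(),round(d["confidence"],2)) for n in ("dish","dish_grip") for d in r.place_of("wrist",n)[:3]])
delta([.489,.329,.066],12)
```

```text
[([0.487, 0.335, 0.002], 0.84), ([0.49, 0.328, 0.071], 0.7)]
t 15.05 tcp [0.4897 0.3273 0.2002] yaw 11.91 F [-0.43 -0.26 -0.52] w 0.597 tilt [0.0147 0.0001]
delta cm [-0.22 -0.22 13.42] twist -0.09
```

View pics/w3.png

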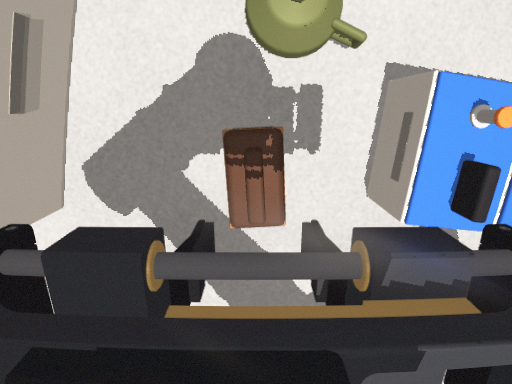

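The dish is aligned and centred: its grip is at (255,186), close to vertical in the picture. I descend and grasp high on the grip, so that the gripper's body will clear the neighbouring handle later.

Request:
carry_out --steps '[[[-0.2,-0.1,4],0],[[-0.2,-0.1,8],0],[[-0.2,-0.1,11],0],[[-0.2,-0.1,13],0],[[-0.2,-0.1,13.4],0],[[-0.2,-0.1,13.4],0],[[-0.2,-0.1,13.4],0]]'

```text
time_s: 15.75
tcp_pos: [0.4903, 0.3285, 0.0677]
ee_rot: [[0.978, 0.206, 0.017], [0.206, -0.978, 0.002], [0.017, 0.002, -1.0]]
wrist_force: [0.4, -0.1, 0.7]
gripper_width: 0.602
```

Request:
carry_out --steps '[[[0,0,0],0],[[0,0,0],0],[[0,0,0],0],[[0,0,0],0],[[0,0,0],0],[[0,0,0],0],[[0,0,0],0],[[0,0,-0.5],0],[[0,0,-1],0],[[0,0,-2],0],[[0,0,-2],0]]' --gripper -1

```text
time_s: 16.85
tcp_pos: [0.4908, 0.3291, 0.0894]
ee_rot: [[0.978, 0.207, 0.019], [0.207, -0.978, 0.004], [0.02, 0.0, -1.0]]
wrist_force: [0.3, 0.4, -3.7]
gripper_width: 0.204
```

Request:
carry_out --steps '[[[0,0,-2],0],[[0,0,-5],0],[[0,0,-9],0],[[0.1,0,-13],0],[[0.2,1,-16],0],[[0.3,3,-16],1],[[0.4,7,-16],2],[[0.4,11,-16],3],[[0.4,15,-16],4],[[0.4,19,-16],5],[[0.4,23,-16],6.3],[[0.4,27,-16],6.3],[[0.4,31,-16],6.3],[[0.4,35,-16],6.3],[[0.4,39,-16],6.3],[[0.4,43,-16],6.3],[[0.4,46,-16],6.3],[[0.4,48,-16],6.3],[[0.4,49.2,-16],6.3],[[0.4,49.2,-16],6.3]]'

```text
time_s: 18.85
tcp_pos: [0.5932, -0.1532, 0.2489]
ee_rot: [[0.995, 0.096, 0.018], [0.096, -0.995, 0.004], [0.019, -0.002, -1.0]]
wrist_force: [0.2, 0.1, -4.4]
gripper_width: 0.203
```

Run:
```python
from h import *
import cv2
a=r.capture("wrist"); b=r.capture("top")
cv2.imwrite("pics/w4.png",np.hstack([cv2.resize(a[:,:,::-1],(400,300)),cv2.resize(b[100:260,240:453,::-1],(400,300))]))
print([(np.round(d["centre"],3).tolist(),round(d["confidence"],2)) for c in("scene","top","wrist") for n in ("cell",) for d in (r.capture(c) is not None and r.place_of(c,n)[:3])])
delta([.594,-.152,.0757],YAW)
```

```text
[([0.584, -0.056, 0.006], 0.97), ([0.594, -0.155, 0.009], 0.63)]
t 19.25 tcp [ 0.5934 -0.1513  0.2496] yaw 5.7 F [ 0.44 -0.7  -3.88] w 0.202 tilt [0.0194 0.0042]
delta cm [-0.29  0.12 17.39] twist 0.1
```

View pics/w4.png

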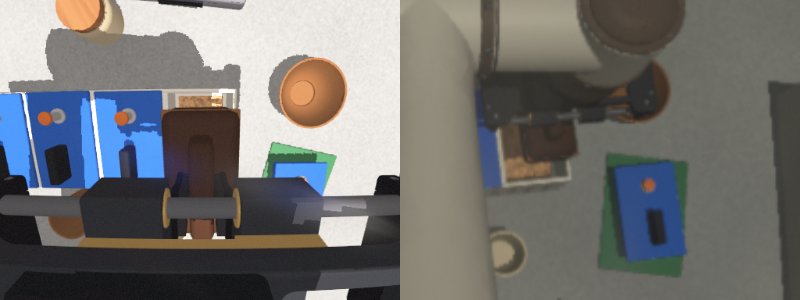

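The cover lies flat on the mat, and the dish hangs level over cell 0. I lower it.

Request:
carry_out --steps '[[[0,0.2,1],0],[[-0.1,0.2,3.5],0],[[-0.1,0.2,6],0],[[-0.2,0.2,8],0],[[-0.2,0.2,9.5],0],[[-0.2,0.2,11],0],[[-0.2,0.2,12.5],0],[[-0.3,0.2,14],0],[[-0.3,0.2,15.3],0],[[-0.3,0.2,16.2],0],[[-0.3,0.2,16.4],0],[[-0.3,0.2,16.4],0]]'

```text
time_s: 20.45
tcp_pos: [0.5939, -0.1529, 0.0854]
ee_rot: [[0.995, 0.1, 0.019], [0.099, -0.995, 0.004], [0.019, -0.002, -1.0]]
wrist_force: [-0.3, -0.7, -4.0]
gripper_width: 0.205
```

Request:
carry_out --steps '[[[0,0,0.2],0],[[0,0,0.4],0],[[0,0,0.6],0],[[0,0,0.8],0],[[0,0,0.9],0],[[0,0,1.0],0],[[0,0,1.0],0]]'

```text
time_s: 21.15
tcp_pos: [0.5942, -0.1528, 0.0759]
ee_rot: [[0.995, 0.1, 0.019], [0.1, -0.995, 0.004], [0.02, -0.002, -1.0]]
wrist_force: [-0.5, 1.5, -1.0]
gripper_width: 0.207
```

Request:
carry_out --steps '[[[0,0,0.1],0],[[0,0,0.1],0],[[0,0,0.1],0]]'

```text
time_s: 21.45
tcp_pos: [0.5942, -0.1528, 0.0758]
ee_rot: [[0.995, 0.1, 0.02], [0.1, -0.995, 0.004], [0.02, -0.002, -1.0]]
wrist_force: [-3.9, 3.0, 5.5]
gripper_width: 0.202
```

Request:
carry_out --steps '[[[0,0,0],0],[[0,0,0],0],[[0,0,0],0],[[0,0,0],0],[[0,0,-1],0],[[0,0,-2.5],0],[[0,0,-6],0],[[0,0,-10],0],[[0,0,-10],0]]' --gripper -0.25

```text
time_s: 22.35
tcp_pos: [0.5962, -0.1539, 0.1835]
ee_rot: [[0.994, 0.101, 0.034], [0.101, -0.995, 0.001], [0.034, 0.002, -0.999]]
wrist_force: [0.8, -0.6, 0.7]
gripper_width: 0.374
```

Run:
```python
from h import *
import cv2
a=r.capture("wrist"); cv2.imwrite("pics/w5.png",a[:,:,::-1])
delta([.463,-.3399,.17],5.8)
```

```text
t 22.4 tcp [ 0.5944 -0.1534  0.1802] yaw 5.76 F [-0.82  0.99  0.21] w 0.368 tilt [0.0283 0.003 ]
delta cm [-14.97  17.24   0.6 ] twist -0.04
```

View pics/w5.png

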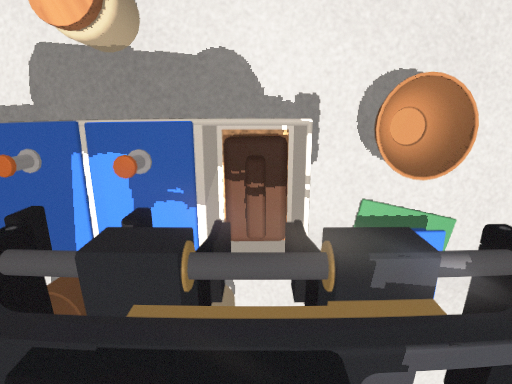

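The dish sits upright and centred in cell 0, at (256,190). I let the arm settle, then go back for the cover.

Run:
```python
from h import *
for _ in range(4): r.capture("wrist")
delta([.463,-.3399,.12],5.8)
```

```text
t 22.6 tcp [ 0.5914 -0.1531  0.1747] yaw 5.73 F [-0.34 -0.39 -0.11] w 0.374 tilt [0.0173 0.0039]
delta cm [-14.74  17.32   5.17] twist -0.07
```

Request:
carry_out --steps '[[[-4,4,0],0],[[-7,8,0],0],[[-10,12,0],0],[[-13,16,0],0],[[-14.7,17.3,1],0],[[-14.7,17.3,3],0],[[-14.7,17.3,5.2],0],[[-14.7,17.3,5.2],0],[[-14.7,17.3,5.2],0],[[-14.7,17.3,5.2],0],[[-14.7,17.3,5.2],0]]' --gripper 0

```text
time_s: 23.7
tcp_pos: [0.4642, -0.3397, 0.1208]
ee_rot: [[0.995, 0.101, 0.019], [0.101, -0.995, 0.003], [0.019, -0.001, -1.0]]
wrist_force: [-0.1, -0.7, -0.7]
gripper_width: 0.502
```

Run:
```python
from h import *
delta([.463,-.3399,.0454],5.8)
```

```text
t 23.7 tcp [ 0.4642 -0.3397  0.1208] yaw 5.77 F [-0.11 -0.69 -0.66] w 0.502 tilt [0.0192 0.003 ]
delta cm [-0.27  0.01  7.54] twist -0.03
```

Request:
carry_out --steps '[[[-0.1,0,3],0],[[-0.2,0,6],0],[[-0.3,0,7.4],0],[[-0.3,0,7.6],0],[[-0.3,0,7.6],0],[[-0.3,0,7.6],0]]'

```text
time_s: 24.3
tcp_pos: [0.4638, -0.3402, 0.0462]
ee_rot: [[0.995, 0.101, 0.022], [0.101, -0.995, 0.002], [0.022, 0.0, -1.0]]
wrist_force: [-0.0, 0.4, 0.2]
gripper_width: 0.499
```

Request:
carry_out --steps '[[[0,0,0],0],[[0,0,0],0],[[0,0,0],0],[[0,0,0],0],[[0,0,0],0],[[0,0,0],0]]' --gripper -1

```text
time_s: 24.9
tcp_pos: [0.4638, -0.3402, 0.0464]
ee_rot: [[0.995, 0.101, 0.022], [0.101, -0.995, 0.002], [0.022, 0.0, -1.0]]
wrist_force: [0.3, 0.3, 1.4]
gripper_width: 0.158
```

Request:
carry_out --steps '[[[0,0,-1],0],[[0,0,-3],0],[[0,0,-6],0],[[0.1,0,-9.5],0],[[0.3,0,-12.5],0],[[0.6,-1,-12.5],0],[[3,-4,-12.5],0],[[5.5,-7.5,-12.5],0],[[8,-11,-12.5],0],[[10.3,-14.4,-12.5],0],[[12,-16.8,-12.5],0],[[12.6,-17.4,-12.5],0],[[12.6,-17.4,-12.5],0],[[12.6,-17.4,-12.5],0],[[12.6,-17.4,-12.5],0],[[12.6,-17.4,-12.5],0]]'

```text
time_s: 26.5
tcp_pos: [0.568, -0.1555, 0.1739]
ee_rot: [[0.995, 0.1, 0.021], [0.1, -0.995, 0.002], [0.021, 0.0, -1.0]]
wrist_force: [-1.3, 0.6, -4.1]
gripper_width: 0.154
```

Run:
```python
from h import *
import cv2
delta([.5689,-.1547,.1083],5.75)
a=r.capture("wrist"); cv2.imwrite("pics/w6.png",a[:,:,::-1])
```

```text
t 26.5 tcp [ 0.568  -0.1555  0.1739] yaw 5.72 F [-1.3   0.62 -4.12] w 0.154 tilt [0.0211 0.0018]
delta cm [-0.04 -0.08  6.56] twist -0.03
```

View pics/w6.png

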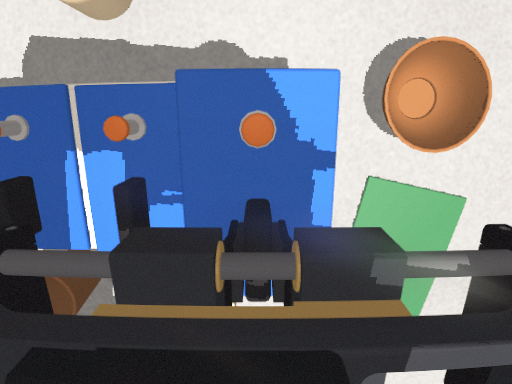

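The cover is held level over cell 0. I lower it slowly.

Request:
carry_out --steps '[[[0,-0.1,1.5],0],[[0,-0.1,2.5],0],[[0,-0.1,3.2],0],[[0,-0.1,3.8],0],[[0,-0.1,4.3],0],[[0,-0.1,4.8],0],[[0,-0.1,4.8],0]]'

```text
time_s: 27.25
tcp_pos: [0.5691, -0.1544, 0.1256]
ee_rot: [[0.995, 0.1, 0.021], [0.1, -0.995, 0.002], [0.021, 0.0, -1.0]]
wrist_force: [-0.0, 0.0, -2.4]
gripper_width: 0.155
```

Request:
carry_out --steps '[[[0,0,0.4],0],[[0,0,0.8],0],[[0,0,1.2],0],[[0,0,1.5],0],[[0,0,1.7],0],[[0,0,1.8],0],[[0,0,1.8],0]]'

```text
time_s: 27.95
tcp_pos: [0.5699, -0.1544, 0.1084]
ee_rot: [[0.995, 0.1, 0.022], [0.1, -0.995, 0.001], [0.022, 0.001, -1.0]]
wrist_force: [-0.5, 0.7, 2.8]
gripper_width: 0.157
```

Request:
carry_out --steps '[[[0,0,0.15],0],[[0,0,0.15],0],[[0,0,0.15],0]]'

```text
time_s: 28.25
tcp_pos: [0.5699, -0.1544, 0.1084]
ee_rot: [[0.995, 0.1, 0.023], [0.1, -0.995, 0.001], [0.023, 0.001, -1.0]]
wrist_force: [-3.4, 0.9, 7.5]
gripper_width: 0.161
```

Request:
carry_out --steps '[[[0,0,0],0],[[0,0,0],0],[[0,0,0],0],[[0,0,0],0],[[0,0,-1],0],[[0,0,-3],0],[[0,0,-7],0],[[0,0,-10],0],[[-6,0,-12],0],[[-11,0,-12],0],[[-16,0,-12],0],[[-20,0,-12],0],[[-20,0,-12],0],[[-20,0,-12],0]]' --gripper 0

```text
time_s: 29.65
tcp_pos: [0.3678, -0.1749, 0.2251]
ee_rot: [[0.995, 0.1, 0.026], [0.1, -0.995, 0.001], [0.026, 0.002, -1.0]]
wrist_force: [0.7, 0.2, 1.2]
gripper_width: 0.499
```

Run:
```python
from h import *
import cv2
a=r.capture("scene"); b=r.capture("wrist")
for n in ["crate","cover0_grip","cover1_grip","cup_tan","cup_cream","bowl","teapot","jar"]:
    print(n,[(np.round(d["centre"],3).tolist(),round(d["confidence"],2)) for d in r.place_of("scene",n)[:2]])
print(r.sense()["time_s"],r.sense()["tcp_pos"])
cv2.imwrite("pics/e.png",np.hstack([cv2.resize(a[130:290,190:350,::-1],(440,440),interpolation=cv2.INTER_CUBIC),cv2.resize(b[:,40:424,::-1],(360,440))]))
```

```text
crate [([0.578, -0.005, -0.004], 0.68)]
cover0_grip [([0.566, -0.153, 0.12], 0.86)]
cover1_grip [([0.552, -0.058, 0.116], 0.78), ([0.679, -0.32, -0.001], 0.53)]
cup_tan [([0.429, 0.057, 0.002], 0.76)]
cup_cream [([0.426, -0.114, 0.004], 0.75)]
bowl [([0.674, -0.319, 0.001], 0.79)]
teapot [([0.668, 0.33, -0.0], 0.59)]
jar [([0.76, 0.025, 0.0], 0.81)]
30.15 [ 0.36853635 -0.17459006  0.22348703]
```

View pics/e.png

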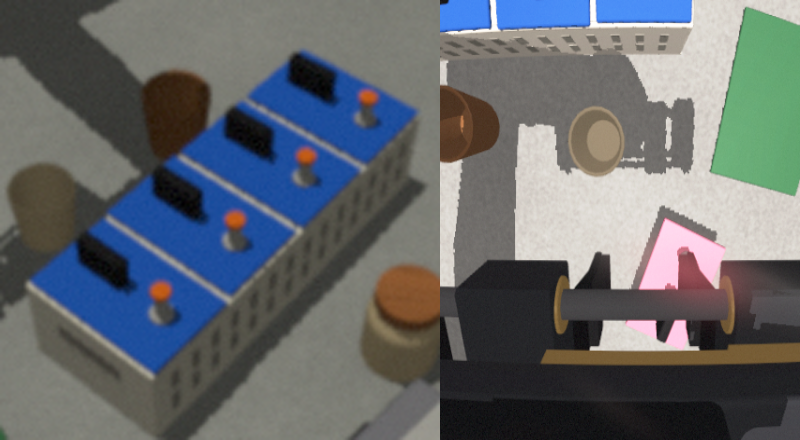

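The cover lies flush like the others, and its feeler has been pushed back up by the dish. The bystanders are unmoved. I hand in.

```bash
python3 -c "
from station import r
print(r.finish_job())"
```

```text
the job is handed in; nothing more can be done
None
```

The dish is in the empty cell, cell 0, with its cover back on. I handed the job in at about 30 s of the 72 s allowed; `finish_job` gives no verdict.

- **Finding the cell:** Feelers 3, 2 and 1 stopped early, with the fingertips at 0.134 m and 14–17 N. Feeler 0 went all the way, to 0.114 m. With the cover off, the cell was empty and showed its cork liner.
- **Moving the parts:** I put cover 0 on the mat and set the dish upright and lengthways in the cell, then put the cover back. Contact force at each set-down was under 8 N.
- **Last checks:** In the final picture cover 0 lies flush like the others, its feeler pushed up again by the dish. Its handle measured 0.120 m high, against 0.119 m expected when seated. The cups, bowl, teapot and jar are within about 3 mm of where they started, which is within measuring error. The pink look-alike was not touched.
- **Off:** Pressing the feelers left the tool tilted by about 1°, which the moves could not correct. It caused no visible harm. No check failed.

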